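# Tare the bench scale under the jar of screws

### The job

I want to weigh screws out of the jar: stand the jar of screws (white, red lid) upright in the middle of the scale's steel pan, setting it down gently, and let go of it. Then zero the scale by pressing its big blue tare key straight down until it trips, holding it a moment and releasing it: a firm fingertip's push, not forced. Do not press the scale's other two keys, and leave everything else on the bench where it is.

Things in the scene. Friction and masses are not known exactly. Their poses are not given: they have to be found in the camera images.
- screw_jar: round white jar with a red screw lid, 64 mm in diameter and 79 mm tall, 0.2 to 0.37 kg, standing on the bench. Origin: middle of its underside; z up. The body is 64 mm in diameter up to a height of 66 mm, the lid above it 62 mm. It can be gripped across its diameter in any direction.
- scale: low white bench scale, 144 mm (its x) by 250 mm (its y) and 30 mm high without the pan, fixed to the bench on its rubber feet. Origin: middle of its underside on the bench. Its front, the long side, faces the robot within 0.1 rad (-x of the scale at yaw 0). The pan takes the left part (+y) and a black key panel the right end (-y).
- weigh_pan: flat steel weighing pan of the scale, 128 mm (x) by 134 mm (y), with a thin engraved circle of 100 mm in its middle. Origin: middle of its top face, 40 mm above the bench; axes as the scale's. It sinks by under 1 mm with the jar and by at most 3.5 mm. The jar must be let go less than 12 mm above it, and loads above 60 N harm it.
- tare_key: big blue flat membrane key at the front of the black panel, 34 mm (x) by 54 mm (y), 3.5 mm proud. Origin: middle of its top face, 34 mm above the bench; axes as the scale's. It hardly moves: gives from 2 N, 4 N per mm, hard after 2.5 mm (12 N). It trips when pressed with more than 4 N for 0.2 s; more than 40 N harms it, so meet it at 20 mm/s or slower.
- power_key: small red key behind the tare key, on the outer side of the panel, 16 by 22 mm; 46 mm behind the middle of the tare key (+x of the scale) and 18 mm to its right. Origin: middle of its top face. Not to be pressed (2 N or more).
- unit_key: small grey key beside the red one, 16 by 22 mm; 46 mm behind the middle of the tare key and 18 mm to its left, near the pan. Origin: middle of its top face. Not to be pressed (2 N or more).
- filler_tub: round white tub with a green lid, 73 mm in diameter and 61 mm tall, bystander. It and the jar of screws stand to the right of the scale, either one nearer to it. Origin: middle of its underside.
- screw_carton: brown cardboard carton with a white label, 60 by 90 by 45 mm high, bystander to the left of the scale. Origin: middle of its underside.
- tape_measure: black and yellow tape measure standing on edge, 38 by 90 mm and 80 mm high, bystander at the far right. Origin: middle of its underside.
- screwdriver: screwdriver with an orange handle, 191 mm long and 28 mm thick, lying at the far right, bystander. Origin: under its middle.
- pencil: flat red carpenter's pencil, 178 mm long and 8 mm thick, lying behind the jar and the tub, bystander. Origin: under its middle.
There are look-alikes about, which are no part of the job. There is more than one size of the screw_jar; the one meant has the size given above.

How it is judged:
On the way, in this order (a step that is already met when the one before it is completed fails the run):
1. the jar stands upright in the middle of the pan (within 25 mm), let go and at rest (horizontal distance between screw_jar and weigh_pan below 0.025 m and z of screw_jar in the frame of weigh_pan between -0.004 and 0.004 m and angle between screw_jar's own z axis and vertical below 0.08 rad and linear speed of screw_jar below 0.02 m/s and contact force between screw_jar and the fingers below 0.1 N), for 0.4 s.
2. with the jar so standing on the pan, untouched, and the pan carrying nothing but the jar, the tare key is pressed with more than 4 N for 0.2 s (all of step 1 and contact force between weigh_pan and the arm below 0.1 N and contact force between tare_key and anything else above 4 N), for 0.2 s.
At the end, for the whole second after the job is handed in: The jar stands upright (within 0.08 rad) and at rest on the pan, its middle within 25 mm of the pan's middle, and the tare key, which was pressed with more than 4 N for 0.2 s while the jar stood there, is released (all of step 1 and contact force between tare_key and anything else below 0.1 N); the robot touches nothing.
It fails at once if the tare key is forced (more than 40 N) (contact force between tare_key and anything else above 40 N).
It fails at once if the red or the grey key is pressed (more than 2 N) (contact force between any of power_key, unit_key and anything else above 2 N).
It fails at once if the pan is overloaded (more than 60 N) (contact force between weigh_pan and anything else above 60 N).
It fails at once if the jar is dropped onto the pan (out of the fingers more than 12 mm above it) (horizontal distance between screw_jar and weigh_pan below 0.06 m and z of screw_jar in the frame of weigh_pan above 0.012 m and contact force between screw_jar and the fingers below 0.1 N).
It fails at once if another thing on the bench is shifted by more than 30 mm (distance of any of filler_tub, screw_carton, tape_measure, screwdriver, pencil from where it was at the start of the episode above 0.03 m).
It also fails if it takes over 45 s, if anything falls off the work surface, if the arm or the gripper's body presses on something with over 40 N, if the wrist force passes 120 N, or if a joint passes its speed limit or range.

### The arm

A 6-joint arm with a two-finger parallel gripper is mounted at the origin on a cart in front of the work surface, level with it; the furniture and walls round the work are solid. World frame = base frame: x ahead of the robot, y to its left, z up, the work surface at z = 0. Lengths are in m, angles in rad, forces in N, time in s.
With the tool pointing down it reaches from about 0.225 to 0.875 m from the base axis. Payload 3.4 kg.
Tool frame: the origin (TCP) lies between the finger pads; the fingertips stand 22 mm ahead of it and the grasp point (between the pads) lies 3 mm ahead of it (manip.finger_overhang is the distance from the TCP to the fingertips, in m); z points along the fingers, y is the line along which they close (so a half turn about z gives the same grasp; the last joint's range is limited). The gripper opens to 85 mm and grips with 20 to 120 N. Pads are 22 mm wide; open, the fingers measure 114 mm over their backs; the gripper's body (76 mm by 85 mm) begins 54 mm behind the grasp point. The pads swing forward as they close: fully open they stand 13 mm farther back than shut.
Start: joints at [1.102, 0.276, 1.505, -0, 1.361, -0.121], TCP at [0.196, 0.541, 0.253] pointing down, gripper open.
Joint ranges: [-2.89, 2.89], [-0.75, 2.08], [0.22, 2.7], [-1.18, 4.32], [0.11, 2.71], [-2.7, 2.7]. Speed limits (rad/s): [2.57, 2.57, 3.14, 3.14, 3.14, 3.14].

### API

Orientations are given as a unit quaternion [w, x, y, z].
In Python, from rig import get_state, eyes, order, manip gives the robot as it stands.
- The arm moves only by the tool drive_tool, never from a script. Its argument "rows" is a list of rows, each a list of 4 numbers: the shift along the tool's x, y, z in units of 25 mm (1.0 is 25 mm), then the turn about the tool's z in units of 6 degrees (1.0 is 6 degrees). A call has exactly 8 rows; each row is the pose to reach, as a shift and turn from the pose commanded when the call began, along the tool's axes at that moment; what a row does not reach only later rows make up. A row lasts 1/12 s, in which the tool goes at most 41.7 mm and 7.16 degrees, less where a joint would pass 70% of its speed; a pose out of reach is approached as far as the arm can. A call with a gripper value outside its range is refused whole. "grip" is the finger opening in mm, from 0 to 85.4, set as the call begins (left out, the last holds). The fingers move at their own pace and stop on an object; "newtons" is the grip in N (left out, the last holds). Time passes only in rows, so rows that repeat a pose let the fingers close, or fill a call up. It gives the time, the measured TCP pose, the force, the opening and the grip force at its end, in the units of the state.
- get_state(): the state, without advancing time (a new reading comes with each control period).
- eyes.get_image(name): name is "scene" or "top" or "wrist"; returns (picture, depth): 420x560x3 uint8, red, green, blue; 420x560 float32, m along the optical axis (not along the pixel's ray), 0 where there is no reading.
- eyes.camera_info(name): a dict with "fx", "fy", "cx", "cy" (pixels), "R" (3x3) and "t" (3): a world point X has camera coordinates R X + t. Camera axes: x right, y down, z forward; pixel columns grow to the right and rows downward; lengths in m; the calibration is good to about 2 mm. A picture is of the moment at which its call begins: read the wrist's pose just before it. camera_info takes no time and is no camera call; for the wrist camera it gives the pose at the moment of the call.
- order.sign_off(): hands the job in; it is judged then, once.
The state is a dict: "clock": time; "qpos": joint angles; "qd": joint speeds; "effort": joint torques, N m; "position": TCP position; "ee_rot": TCP orientation; "contact_force": force on the tool from outside, world axes, zero at the start; "moment": the same for the moment, N m; "width": finger opening in m; "gripper_force": force on a finger pad.
Only numpy, scipy, OpenCV 4.12 (cv2) and the standard library are available. Lean on these libraries where they do the work, as an engineer would, in place of code of your own. Each camera call takes 0.05 s, during which the arm holds its last target. There are 200 camera calls.

## Working session

There is one attempt and no reset: what is moved stays moved. The work goes in short steps, Python scripts to look and compute and a tool call to move; the robot and the scene stay as the last step left them, time stands still between calls to the robot, and variables do not carry over. Pictures are saved under pics/ and viewed, at most 10 in all, crops included, and the job is handed in when it is done.

Besides the shell and the picture viewer there is one more tool, called after ">>>" by a JSON object that holds its "api" and its "payload", one argument or row to a line. drive_tool: Moves the arm, as the interface text tells. Its arguments: {"type":"object","properties":{"rows":{"type":"array","items":{"type":"array","items":{"type":"number"}}},"grip":{"type":"number"},"newtons":{"type":"number"}},"required":["rows"]}

```bash
mkdir -p pics
python3 - <<'E'
from rig import get_state, eyes
import cv2,numpy as np
s=get_state();print(s)
for n in("top","scene"):
    im,d=eyes.get_image(n);i=eyes.camera_info(n);print(n,i)
    cv2.imwrite(f"pics/{n}0.png",im[:,:,::-1]);np.savez(f"{n}0.npz",im=im,d=d,**i)
E
```

```text
{'clock': 0.0, 'qpos': array([ 1.10199819e+00,  2.76589658e-01,  1.50613722e+00, -2.84236590e-05,
        1.36067070e+00, -1.20989598e-01]), 'qd': array([-3.54938049e-04, -2.55245022e-04, -1.60372037e-03,  4.66086727e-05,
       -1.08187072e-03,  1.10710465e-03]), 'effort': array([-2.33057901e-03, -4.16775978e+01, -2.45803016e+01, -8.34677053e-05,
        1.08040767e-02,  6.09399677e-06]), 'position': array([0.19577096, 0.54013348, 0.25244107]), 'ee_rot': array([-2.48994509e-04,  1.73026037e-01,  9.84916837e-01, -8.67548138e-04]), 'contact_force': array([ 0.62550246,  0.04608463, -0.5870925 ]), 'moment': array([-0.00940856,  0.00331329, -0.01363808]), 'gripper_force': 0.0, 'width': 0.08561133711619674}
top {'fx': 467.0907233665156, 'fy': 467.0907233665156, 'cx': 281.6523973840447, 'cy': 199.45112421190018, 'R': array([[ 1.62516649e-02, -9.99862432e-01,  3.31661769e-03],
       [-9.81990969e-01, -1.65854521e-02, -1.88198456e-01],
       [ 1.88227574e-01, -1.98350388e-04, -9.82125420e-01]]), 't': array([-0.08668242,  0.53088141,  1.36147019])}
scene {'fx': 409.2659922205754, 'fy': 409.2659922205754, 'cx': 289.0346537979252, 'cy': 207.3799363459405, 'R': array([[ 0.68040505, -0.73277019,  0.00983957],
       [-0.37966554, -0.36395469, -0.85052399],
       [ 0.62681978,  0.57496507, -0.5258442 ]]), 't': array([-0.40415613,  0.22229943,  1.07985459])}
```

View pics/top0.png

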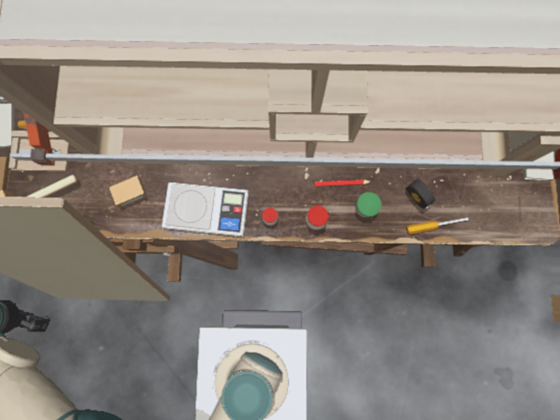

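View pics/scene0.png

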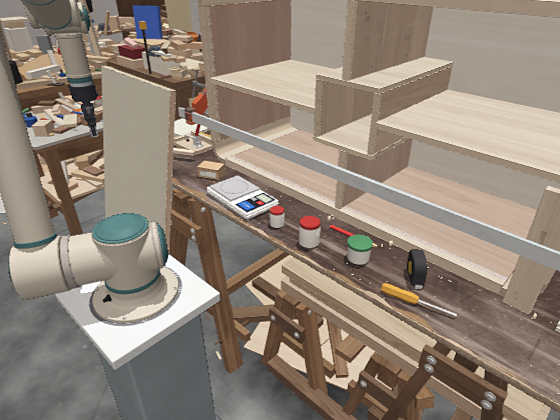

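Two red-lidded jars are visible: a small one at top (270,216) / scene (277,217), and a larger one at top (317,217) / scene (309,232). The scale is at top (205,208). There is also a rail along row ~157 and an upright board at the left. Next I'll measure both lids and enlarge a crop.

```bash
cat > h.py <<'E'
import numpy as np,cv2
class V:
    def __init__(s,n):
        z=np.load(n);s.im=z['im'];s.d=z['d'];s.R=z['R'];s.t=z['t'];s.K=[float(z[k]) for k in('fx','fy','cx','cy')]
    def ray(s,u,v):
        return np.array([(u-s.K[2])/s.K[0],(v-s.K[3])/s.K[1],1.])
    def plane(s,u,v,z):
        c=-s.R.T@s.t;r=s.R.T@s.ray(u,v);return c+r*(z-c[2])/r[2]
    def pt(s,u,v):
        return s.R.T@(s.ray(u,v)*s.d[int(v),int(u)]-s.t)
    def cloud(s):
        v,u=np.indices(s.d.shape);P=np.stack([(u-s.K[2])/s.K[0]*s.d,(v-s.K[3])/s.K[1]*s.d,s.d],-1);return (P-s.t)@s.R
    def blobs(s,m,amin=15):
        n,l,st,c=cv2.connectedComponentsWithStats(m.astype(np.uint8));return [(st[i],c[i],l==i) for i in range(1,n) if st[i,4]>=amin]
E
python3 - <<'E'
from h import *
for n in("top","scene"):
    V_=V(n+"0.npz");h=cv2.cvtColor(V_.im,cv2.COLOR_RGB2HSV);H,S,W=[h[...,i].astype(int) for i in range(3)];C=V_.cloud()
    for nm,m in dict(red=((H<6)|(H>174))&(S>170)&(W>90),blue=(H>100)&(H<120)&(S>150)&(W>70),green=(H>50)&(H<85)&(S>120)&(W>60),grey=0*H>1).items():
        for st,c,l in V_.blobs(m):
            p=C[l&(V_.d>0)]
            if len(p)and -.1<np.median(p[:,2])<.3: print(n,nm,st,c.round(1),'med',np.median(p,0).round(3),'top',np.percentile(p[:,2],95).round(3),'ext',(np.percentile(p,98,0)-np.percentile(p,2,0)).round(3))
a=V("top0.npz").im[165:250,100:340];b=V("scene0.npz").im[165:285,190:400]
a=cv2.resize(a,(600,212),interpolation=3);b=cv2.resize(b,(600,343),interpolation=3)
cv2.imwrite("pics/crop1.png",np.vstack([a,b])[:,:,::-1])
T=V("top0.npz")
for u,v in[(100,230),(165,300),(60,202),(320,157),(200,156),(320,237),(75,205)]:print(u,v,T.pt(u,v).round(3))
E
```

```text
top red [315 180  48   6 169] [338.5 182.7] med [ 0.597 -0.257  0.007] top 0.012 ext [0.017 0.142 0.012]
top red [308 206  20  20 304] [317.6 215.5] med [ 0.481 -0.185  0.079] top 0.083 ext [0.051 0.053 0.011]
top red [263 208  14  14 144] [269.4 214.6] med [ 0.483 -0.041  0.059] top 0.063 ext [0.037 0.036 0.011]
scene red [195 124   5  11  23] [197.  129.8] med [0.666 0.62  0.1  ] top 0.125 ext [0.012 0.032 0.051]
scene red [256 201   8   4  15] [259.7 202.5] med [0.502 0.052 0.034] top 0.036 ext [0.015 0.031 0.007]
scene red [270 206  14   9  80] [276.7 209.7] med [ 0.48  -0.049  0.058] top 0.061 ext [0.038 0.04  0.008]
scene red [300 216  20  14 210] [309.7 222.2] med [ 0.476 -0.193  0.079] top 0.082 ext [0.055 0.056 0.011]
scene red [330 225  24  11  78] [341.  230.5] med [ 0.593 -0.23   0.007] top 0.01 ext [0.017 0.076 0.009]
scene blue [ 25 117  11  10  77] [ 29.8 120.5] med [ 0.329  1.781 -0.062] top -0.046 ext [0.048 0.045 0.052]
scene blue [237 201  18  10  78] [245.9 205.2] med [0.457 0.075 0.034] top 0.036 ext [0.036 0.057 0.007]
100 230 [0.436 0.481 0.003]
165 300 [ 0.207  0.46  -0.799]
60 202 [0.459 0.443 0.356]
320 157 [ 0.672 -0.195  0.034]
200 156 [0.62  0.148 0.203]
320 237 [ 0.426 -0.199 -0.005]
75 205 [0.513 0.566 0.001]
```

View pics/crop1.png

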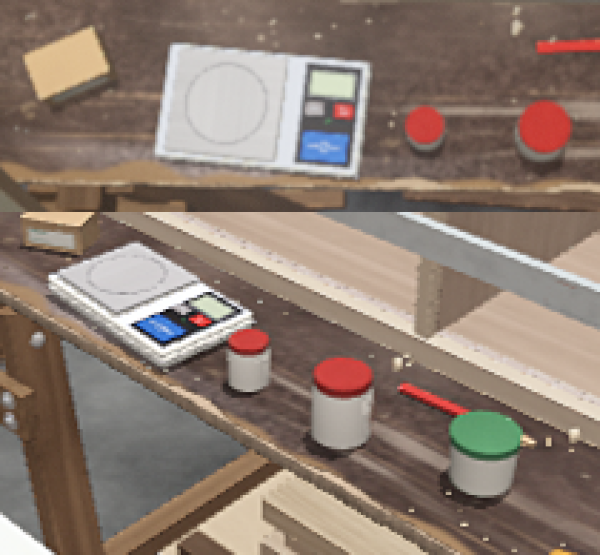

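The target is the larger jar, at top (317,217). Its top measures about 80 mm, against 61 mm for the small one at (270,216), so the crop and depth both fit 79 mm. Next I'll measure the scale and the obstacle board.

Run:
```python
from h import *
T=V("top0.npz");S=V("scene0.npz")
# lid top centre: red blobs -> min circle on plane z
for n,W in(("top",T),("scene",S)):
    h=cv2.cvtColor(W.im,cv2.COLOR_RGB2HSV);C=W.cloud();H,Sa,Va=[h[...,i].astype(int) for i in range(3)]
    # lid: points at z>0.073
    for nm,z0,z1,yr in(("jar",.074,.09,(-.26,-.12)),("tub",.054,.07,(-.45,-.27)),("small",.055,.07,(-.1,0))):
        m=(C[...,2]>z0)&(C[...,2]<z1)&(C[...,1]>yr[0])&(C[...,1]<yr[1])&(C[...,0]>.4)&(C[...,0]<.56)&(Sa>120)
        p=C[m][:,:2].astype(np.float32);c,r=cv2.minEnclosingCircle(p);print(n,nm,len(p),np.round(c,4),round(r,4),p.mean(0).round(4))
    m=(Sa<60)&(Va>120)&(C[...,0]>.4)&(C[...,0]<.62)&(C[...,1]>0)&(C[...,1]<.33)&(C[...,2]>.034)&(C[...,2]<.06)&(W.d>0)
    b=max(W.blobs(m),key=lambda b:b[0][4]);p=C[b[2]][:,:2].astype(np.float32);print(n,'pan',cv2.minAreaRect(p),np.median(C[b[2]][:,2]))
    m=(C[...,0]>.4)&(C[...,0]<.62)&(C[...,1]>0)&(C[...,1]<.33)&(C[...,2]>.02)&(C[...,2]<.06)&(W.d>0)
    b=max(W.blobs(m),key=lambda b:b[0][4]);p=C[b[2]][:,:2].astype(np.float32);print(n,'scale',cv2.minAreaRect(p))
    m=(H>100)&(H<125)&(Sa>110)&(C[...,1]>0)&(C[...,1]<.2)&(C[...,0]>.4)&(C[...,0]<.55)
    for b in W.blobs(m,30):
        p=np.array([W.plane(u,v,.034) for v,u in np.argwhere(b[2])],np.float32);print(n,'key',cv2.minAreaRect(p[:,:2].copy()),b[1])
print('circle',T.plane(190.4,206.2,.04), S.plane(190+127*.35,165+ (276-212)*.35,.04))
C=np.vstack([T.cloud()[T.d>0],S.cloud()[S.d>0]])
m=(C[:,2]>.12)&(C[:,2]<1.2)&(C[:,0]>.0)&(C[:,0]<.8)&(C[:,1]>-.5)&(C[:,1]<.8)
q=C[m]; 
import collections
g=collections.defaultdict(list)
for x,y,z in q: g[(int(x/.08),int(np.floor(y/.1)))].append(z)
for k in sorted(g): print((round(k[0]*.08,2),round(k[1]*.1,1)),len(g[k]),round(min(g[k]),2),round(max(g[k]),2),end='; ')
```

```text
top jar 324 [ 0.4813 -0.1838] 0.0309 [ 0.4808 -0.1838]
top tub 0 [0. 0.] 0.0 [nan nan]
top small 158 [ 0.4841 -0.0417] 0.023 [ 0.4836 -0.0418]
top pan ((0.508372962474823, 0.19967378675937653), (0.15060752630233765, 0.13259781897068024), 85.73139190673828) 0.03985139721676728
top scale ((0.5047156810760498, 0.15727701783180237), (0.24746093153953552, 0.14308935403823853), 85.08184051513672)
top key ((0.45866313576698303, 0.0789283886551857), (0.055676404386758804, 0.03498313948512077), 84.56529235839844) [229.48087432 223.59016393]
scene jar 209 [ 0.4822 -0.1926] 0.034 [ 0.4781 -0.1921]
scene tub 16 [ 0.5205 -0.3454] 0.0363 [ 0.5033 -0.352 ]
scene small 89 [ 0.4846 -0.0488] 0.0238 [ 0.483  -0.0489]
scene pan ((0.5096635818481445, 0.19218266010284424), (0.1385429948568344, 0.13090728223323822), 85.60847473144531) 0.04010708385600562
scene scale ((0.50262451171875, 0.14920976758003235), (0.25008320808410645, 0.14098946750164032), 85.65034484863281)
scene key ((0.4592059254646301, 0.07384906709194183), (0.058186162263154984, 0.039235956966876984), 84.77579498291016) [246.19587629 205.23
[... 1065 characters left out ...]
435 0.34 0.69; (0.64, -0.3) 6117 0.24 0.69; (0.64, -0.2) 7765 0.12 0.69; (0.64, -0.1) 5637 0.25 0.69; (0.64, 0.0) 3963 0.33 0.7; (0.64, 0.1) 3937 0.33 0.69; (0.64, 0.2) 3890 0.34 0.69; (0.64, 0.3) 3872 0.33 0.69; (0.64, 0.4) 6247 0.12 0.69; (0.64, 0.5) 1112 0.12 0.62; (0.64, 0.6) 24 0.12 0.27; (0.72, -0.5) 3314 0.36 0.69; (0.72, -0.4) 3185 0.36 0.69; (0.72, -0.3) 3134 0.25 0.69; (0.72, -0.2) 3598 0.12 0.7; (0.72, -0.1) 3102 0.25 0.69; (0.72, 0.0) 2755 0.35 0.69; (0.72, 0.1) 2739 0.35 0.69; (0.72, 0.2) 2670 0.35 0.7; (0.72, 0.3) 2623 0.35 0.69; (0.72, 0.4) 3792 0.12 0.69; (0.72, 0.6) 79 0.26 0.3; (0.72, 0.7) 60 0.22 0.33; <stdin>:9: RuntimeWarning: Mean of empty slice.
  ret = um.true_divide(
```

```bash
cat >> h.py <<'E'
from scipy.spatial.transform import Rotation as Ro
def go(target,ydeg):
    """units to reach target TCP with tool y at world angle ydeg"""
    from rig import get_state
    s=get_state();q=s['ee_rot'];R=Ro.from_quat([*q[1:],q[0]]).as_matrix()
    a=np.degrees(np.arctan2(R[1,1],R[0,1]));d=(a-ydeg+90)%180-90
    print('t',round(s['clock'],2),'pos',s['position'].round(4),'yang',a.round(2),'w',round(s['width'],4),'F',s['contact_force'].round(1))
    print('units',(R.T@(np.array(target)-s['position'])/.025).round(3),(d/6).round(3))
E
python3 - <<'E'
from h import *
from rig import eyes,manip
go((.44,-.17,.25),90)
w=eyes.camera_info('wrist');print('cam',(-w['R'].T@w['t']).round(3),w['R'].round(2),manip.finger_overhang)
C=V("top0.npz").cloud().reshape(-1,3)
m=(C[:,2]>.12)&(C[:,2]<.3)&(C[:,0]>.5)&(C[:,1]>-.3)&(C[:,1]<.3);p=C[m]
for y in(-.25,-.1,.1,.2):
    k=abs(p[:,1]-y)<.05;print(y,np.percentile(p[k],[1,5],axis=0).round(3))
E
```

```text
t 0.1 pos [0.1958 0.5402 0.2525] yang 70.07 w 0.0856 F [ 0.  -0.4 -0.4]
units [-18.866 -23.376   0.136] -3.321
cam [0.116 0.569 0.373] [[ 0.34  0.94 -0.  ]
 [ 0.89 -0.32  0.33]
 [ 0.31 -0.11 -0.94]] 0.022
-0.25 [[ 0.609 -0.295  0.17 ]
 [ 0.61  -0.282  0.181]]
-0.1 [[ 0.609 -0.15   0.153]
 [ 0.61  -0.147  0.183]]
0.1 [[0.609 0.051 0.166]
 [0.609 0.055 0.17 ]]
0.2 [[0.609 0.152 0.17 ]
 [0.609 0.155 0.174]]
```

>>> {"api": "drive_tool", "payload": {
  "rows": [
    [-0.5,-0.6,0,0],
    [-1.4,-1.75,0,-0.4],
    [-2.35,-2.9,0,-0.8],
    [-3.3,-4.1,0,-1.3],
    [-4.2,-5.2,0,-1.8],
    [-5.1,-6.4,0,-2.3],
    [-6.1,-7.6,0,-2.8],
    [-7.0,-8.7,0,-3.3]
  ]
}}

```text
clock: 0.77
position: [0.2862, 0.2744, 0.253]
ee_rot: [-0.0, -0.001, 1.0, -0.0]
contact_force: [1.0, -0.1, 0.5]
width: 0.0852
gripper_force: 0.0
```

```bash
python3 -c "
from h import *
go((.44,-.17,.25),90)"
```

```text
t 0.77 pos [0.2862 0.2744 0.253 ] yang 90.06 w 0.0852 F [ 1.  -0.1  0.5]
units [ -6.135 -17.78    0.133] 0.01
```

>>> {"api": "drive_tool", "payload": {
  "rows": [
    [-0.5,-1.2,0,0],
    [-1.0,-2.7,0,0],
    [-1.5,-4.2,0,0],
    [-2.0,-5.7,0,0],
    [-2.5,-7.2,0,0],
    [-3.0,-8.7,0,0],
    [-3.5,-10.2,0,0],
    [-4.0,-11.7,0,0]
  ]
}}

```text
clock: 1.43
position: [0.3855, -0.0182, 0.2532]
ee_rot: [0.0, 0.001, 1.0, 0.0]
contact_force: [0.8, 1.5, 0.7]
width: 0.0853
gripper_force: 0.0
```

>>> {"api": "drive_tool", "payload": {
  "rows": [
    [-0.5,-1.3,0,0],
    [-1.0,-2.6,0,0],
    [-1.4,-3.8,0,0],
    [-1.8,-4.8,0,0],
    [-2.1,-5.6,0,0],
    [-2.1,-6.1,0,0],
    [-2.1,-6.1,0,0],
    [-2.1,-6.1,0,0]
  ]
}}

```text
clock: 2.1
position: [0.4371, -0.1684, 0.2528]
ee_rot: [-0.001, 0.002, 1.0, 0.001]
contact_force: [0.6, 0.5, 0.0]
width: 0.0853
gripper_force: 0.0
```

Run:
```python
from h import *
from rig import eyes
go((.48,-.185,.25),90)
i=eyes.camera_info('wrist');im,d=eyes.get_image('wrist');np.savez('w1.npz',im=im,d=d,**i);cv2.imwrite('pics/w1.png',im[:,:,::-1])
W=V('w1.npz');C=W.cloud();h=cv2.cvtColor(W.im,cv2.COLOR_RGB2HSV);H,Sa,Va=[h[...,i].astype(int) for i in range(3)]
for st,c,l in W.blobs(((H<6)|(H>174))&(Sa>140)&(Va>60),100):
    p=C[l&(W.d>0)];z=np.percentile(p[:,2],90);q=p[abs(p[:,2]-z)<.004][:,:2].astype(np.float32)
    cc,r=cv2.minEnclosingCircle(q);print(st,c.round(0),'ztop',z.round(4),np.round(cc,4),round(r,4),q.mean(0).round(4))
```

```text
t 2.1 pos [ 0.4371 -0.1684  0.2528] yang 89.81 w 0.0853 F [0.6 0.5 0. ]
units [-1.718 -0.66   0.109] -0.032
[ 228  202   62   61 2979] [258. 232.] ztop 0.0803 [ 0.4808 -0.1858] 0.0314 [ 0.4791 -0.1857]
[ 373  206   45   43 1490] [395. 227.] ztop 0.0597 [ 0.4833 -0.0437] 0.0231 [ 0.4823 -0.0443]
[464 229  22  14 183] [474. 235.] ztop 0.035 [0.502  0.0563] 0.013 [0.5017 0.0556]
[183 286  84  15 895] [224. 293.] ztop 0.0086 [ 0.5939 -0.2352] 0.0539 [ 0.5949 -0.2349]
```

View pics/w1.png

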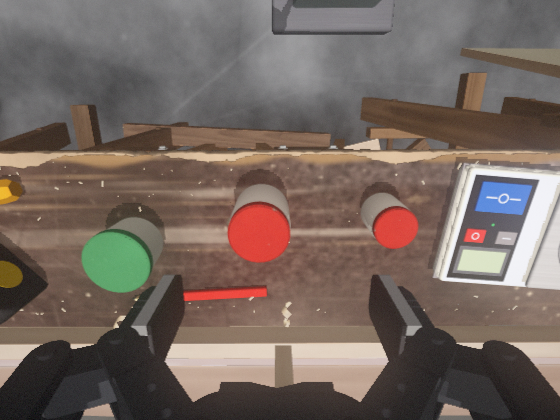

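The wrist view shows the target lid at (258,232), the small jar at (395,227) and the tub at (118,260). The target's centre is (0.481,-0.186), its top at 80 mm and its lid about 62 mm across. That confirms the jar, so I'll descend and grip.

>>> {"api": "drive_tool", "payload": {
  "rows": [
    [-0.6,-0.3,0.3,0],
    [-1.2,-0.6,0.8,0],
    [-1.76,-0.7,1.5,0],
    [-1.76,-0.7,2.5,0],
    [-1.76,-0.7,3.5,0],
    [-1.76,-0.7,4.3,0],
    [-1.76,-0.7,4.3,0],
    [-1.76,-0.7,4.3,0]
  ],
  "grip": 85
}}

```text
clock: 2.82
position: [0.481, -0.1847, 0.1455]
ee_rot: [-0.001, 0.0, 1.0, 0.001]
contact_force: [0.3, 0.0, 0.8]
width: 0.0849
gripper_force: 0.0
```

```bash
python3 -c "
from h import *
go((.481,-.186,.046),90)"
```

```text
t 2.82 pos [ 0.481  -0.1847  0.1455] yang 89.96 w 0.0849 F [0.3 0.  0.8]
units [-0.009 -0.058  3.978] -0.007
```

>>> {"api": "drive_tool", "payload": {
  "rows": [
    [0,-0.05,0.6,0],
    [0,-0.05,1.2,0],
    [0,-0.05,1.9,0],
    [0,-0.05,2.6,0],
    [0,-0.05,3.2,0],
    [0,-0.05,3.7,0],
    [0,-0.05,4.0,0],
    [0,-0.05,4.0,0]
  ]
}}

```text
clock: 3.48
position: [0.482, -0.1873, 0.0459]
ee_rot: [-0.0, 0.001, 1.0, 0.0]
contact_force: [-0.3, -0.9, -0.4]
width: 0.0852
gripper_force: 0.0
```

>>> {"api": "drive_tool", "payload": {
  "rows": [
    [0,0,0,0],
    [0,0,0,0],
    [0,0,0,0],
    [0,0,0,0],
    [0,0,0,0],
    [0,0,0,0],
    [0,0,0,0],
    [0,0,0,0]
  ],
  "grip": 50,
  "newtons": 35
}}

```text
clock: 4.15
position: [0.4828, -0.1877, 0.0474]
ee_rot: [0.001, 0.001, 1.0, -0.0]
contact_force: [-0.8, 1.6, 6.1]
width: 0.0632
gripper_force: 38.9
```

>>> {"api": "drive_tool", "payload": {
  "rows": [
    [0,0,-0.2,0],
    [0,0,-0.7,0],
    [0,0,-1.4,0],
    [0,0,-2.2,0],
    [0,0,-3.0,0],
    [0,0,-3.8,0],
    [0,0,-4.4,0],
    [0,0,-4.6,0]
  ]
}}

```text
clock: 4.82
position: [0.4828, -0.1885, 0.1633]
ee_rot: [0.002, 0.001, 1.0, -0.001]
contact_force: [0.7, -0.2, -2.4]
width: 0.0632
gripper_force: 39.5
```

```bash
python3 -c "
from h import *
go((.505,.15,.165),85)"
```

```text
t 4.82 pos [ 0.4828 -0.1885  0.1633] yang 89.87 w 0.0632 F [ 0.7 -0.2 -2.4]
units [-0.858 13.54  -0.097] 0.812
```

>>> {"api": "drive_tool", "payload": {
  "rows": [
    [0,0.4,0,0],
    [0,1.2,0,0],
    [-0.1,2.2,0,0],
    [-0.2,3.2,0,0],
    [-0.3,4.3,0,0],
    [-0.4,5.4,0,0],
    [-0.5,6.5,0,0],
    [-0.5,7.5,0,0]
  ]
}}

```text
clock: 5.48
position: [0.4936, 0.0021, 0.1593]
ee_rot: [-0.001, 0.001, 1.0, 0.001]
contact_force: [-0.1, -0.4, -3.2]
width: 0.0633
gripper_force: 39.6
```

>>> {"api": "drive_tool", "payload": {
  "rows": [
    [0,1.0,0,0],
    [-0.1,2.0,0,0],
    [-0.2,3.0,0,0],
    [-0.3,4.0,0,0],
    [-0.4,4.8,0,0],
    [-0.4,5.4,0,0],
    [-0.4,5.6,0,0],
    [-0.4,5.6,0,0]
  ]
}}

```text
clock: 6.15
position: [0.5038, 0.141, 0.1595]
ee_rot: [-0.001, -0.0, 1.0, -0.0]
contact_force: [0.3, 0.2, -2.9]
width: 0.0633
gripper_force: 39.7
```

Run:
```python
from h import *
from rig import eyes
go((.508,.197,.165),90)
i=eyes.camera_info('wrist');im,d=eyes.get_image('wrist');np.savez('w2.npz',im=im,d=d,**i);cv2.imwrite('pics/w2.png',im[:,:,::-1])
W=V('w2.npz');C=W.cloud();h=cv2.cvtColor(W.im,cv2.COLOR_RGB2HSV);H,Sa,Va=[h[...,i].astype(int) for i in range(3)]
for st,c,l in W.blobs((H>100)&(H<125)&(Sa>110)&(Va>60),300):
    p=C[l&(W.d>0)];print('blue',c.round(0),np.median(p,0).round(4),cv2.minAreaRect(p[:,:2].astype(np.float32)))
m=(C[...,2]>.037)&(C[...,2]<.05)&(W.d>0)
b=max(W.blobs(m),key=lambda b:b[0][4]);p=C[b[2]];print('pan',np.median(p[:,2]),cv2.minAreaRect(p[:,:2].astype(np.float32)),b[0])
```

```text
t 6.15 pos [0.5038 0.141  0.1595] yang 90.0 w 0.0633 F [ 0.3  0.2 -2.9]
units [-0.169  2.241 -0.22 ] 0.0
blue [192. 150.] [0.4566 0.0774 0.0343] ((0.4580715596675873, 0.07690255343914032), (0.055478502064943314, 0.03463516756892204), 85.8572998046875)
pan 0.04033795546922099 ((0.5086138844490051, 0.19815215468406677), (0.1338878720998764, 0.1277341991662979), 84.99127197265625) [  266   127   187   166 19582]
```

View pics/w2.png

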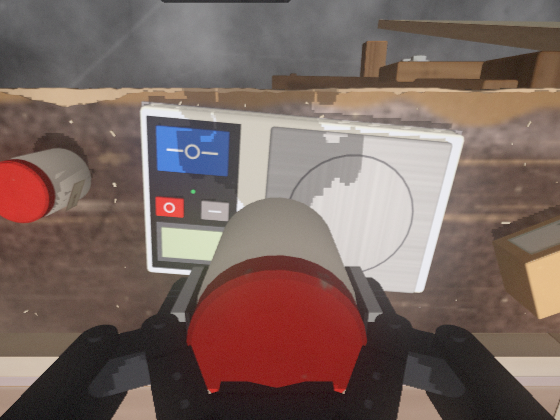

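The view shows the pan circle near (350,212), the blue key at (192,150) and the jar gripped upright. The pan centre is (0.509,0.198), so I'll go over it and lower the jar.

>>> {"api": "drive_tool", "payload": {
  "rows": [
    [-0.1,0.5,0,0],
    [-0.2,1.2,0,0],
    [-0.24,1.8,0,0],
    [-0.24,2.2,0.3,0],
    [-0.24,2.3,0.8,0],
    [-0.24,2.3,1.4,0],
    [-0.24,2.3,1.9,0],
    [-0.24,2.3,2.1,0]
  ]
}}

```text
clock: 6.87
position: [0.5096, 0.1965, 0.1059]
ee_rot: [-0.002, 0.001, 1.0, -0.001]
contact_force: [0.0, -0.1, -4.2]
width: 0.0636
gripper_force: 39.8
```

```bash
python3 -c "
from h import *
go((.5096,.1985,.0895),90)"
```

```text
t 6.87 pos [0.5096 0.1965 0.1059] yang 89.84 w 0.0636 F [ 0.  -0.1 -4.2]
units [-0.002  0.08   0.656] -0.026
```

>>> {"api": "drive_tool", "payload": {
  "rows": [
    [0,0.05,0.1,0],
    [0,0.05,0.2,0],
    [0,0.05,0.3,0],
    [0,0.05,0.4,0],
    [0,0.05,0.5,0],
    [0,0.05,0.58,0],
    [0,0.05,0.64,0],
    [0,0.05,0.64,0]
  ]
}}

```text
clock: 7.53
position: [0.511, 0.1984, 0.0921]
ee_rot: [-0.0, 0.001, 1.0, 0.0]
contact_force: [-0.5, 0.4, -3.3]
width: 0.0633
gripper_force: 39.8
```

>>> {"api": "drive_tool", "payload": {
  "rows": [
    [0,0,0.02,0],
    [0,0,0.04,0],
    [0,0,0.06,0],
    [0,0,0.08,0],
    [0,0,0.08,0],
    [0,0,0.08,0],
    [0,0,0.08,0],
    [0,0,0.08,0]
  ]
}}

```text
clock: 8.2
position: [0.5112, 0.1985, 0.0903]
ee_rot: [0.0, 0.001, 1.0, 0.0]
contact_force: [-0.1, 0.2, -3.4]
width: 0.0632
gripper_force: 39.8
```

>>> {"api": "drive_tool", "payload": {
  "rows": [
    [0,0,0.02,0],
    [0,0,0.04,0],
    [0,0,0.06,0],
    [0,0,0.08,0],
    [0,0,0.08,0],
    [0,0,0.08,0],
    [0,0,0.08,0],
    [0,0,0.08,0]
  ]
}}

```text
clock: 8.87
position: [0.5112, 0.1985, 0.0883]
ee_rot: [0.0, 0.001, 1.0, 0.0]
contact_force: [-0.3, -0.5, -3.2]
width: 0.0632
gripper_force: 39.8
```

>>> {"api": "drive_tool", "payload": {
  "rows": [
    [0,0,0.02,0],
    [0,0,0.04,0],
    [0,0,0.06,0],
    [0,0,0.08,0],
    [0,0,0.08,0],
    [0,0,0.08,0],
    [0,0,0.08,0],
    [0,0,0.08,0]
  ]
}}

```text
clock: 9.53
position: [0.5112, 0.1985, 0.0866]
ee_rot: [0.0, 0.001, 1.0, 0.0]
contact_force: [-1.2, -0.3, 0.7]
width: 0.0629
gripper_force: 39.9
```

>>> {"api": "drive_tool", "payload": {
  "rows": [
    [0,0,0,0],
    [0,0,0,0],
    [0,0,0,0],
    [0,0,0,0],
    [0,0,0,0],
    [0,0,0,0],
    [0,0,0,0],
    [0,0,0,0]
  ],
  "grip": 85
}}

```text
clock: 10.2
position: [0.5112, 0.1985, 0.0863]
ee_rot: [0.0, 0.001, 1.0, 0.0]
contact_force: [-0.1, 0.1, 0.5]
width: 0.085
gripper_force: 0.0
```

>>> {"api": "drive_tool", "payload": {
  "rows": [
    [0,0,-0.2,0],
    [0,0,-0.6,0],
    [0,0,-1.2,0],
    [0,0,-2.0,0],
    [0,0,-2.8,0],
    [0,0,-3.6,0],
    [0,0,-4.4,0],
    [0,0,-4.5,0]
  ]
}}

```text
clock: 10.87
position: [0.5135, 0.1991, 0.2036]
ee_rot: [0.004, 0.001, 1.0, 0.001]
contact_force: [0.9, -0.2, -0.4]
width: 0.0852
gripper_force: 0.0
```

Run:
```python
from h import *
from rig import eyes
go((.458,.077,.15),85)
i=eyes.camera_info('wrist');im,d=eyes.get_image('wrist');np.savez('w3.npz',im=im,d=d,**i);cv2.imwrite('pics/w3.png',im[:,:,::-1])
W=V('w3.npz');C=W.cloud();h=cv2.cvtColor(W.im,cv2.COLOR_RGB2HSV);H,Sa,Va=[h[...,i].astype(int) for i in range(3)]
for st,c,l in W.blobs((H>100)&(H<125)&(Sa>110)&(Va>60),300):
    p=C[l&(W.d>0)];print('blue',c.round(0),np.median(p,0).round(4),cv2.minAreaRect(p[:,:2].astype(np.float32)))
for st,c,l in W.blobs(((H<6)|(H>174))&(Sa>140)&(Va>60),300):
    p=C[l&(W.d>0)];z=np.percentile(p[:,2],90);q=p[abs(p[:,2]-z)<.004][:,:2].astype(np.float32)
    cc,r=cv2.minEnclosingCircle(q);print(st,c.round(0),'ztop',z.round(4),np.round(cc,4),round(r,4))
```

```text
t 10.87 pos [0.5135 0.1991 0.2036] yang 89.88 w 0.0852 F [ 0.9 -0.2 -0.4]
units [ 2.227 -4.894  2.116] 0.813
blue [136. 129.] [0.4571 0.0782 0.0343] ((0.45801031589508057, 0.07719597220420837), (0.0561714768409729, 0.03396248072385788), 84.74739074707031)
[  0 144  16  46 524] [  6. 168.] ztop 0.0593 [ 0.4869 -0.0294] 0.0177
[106 171  26  18 330] [119. 180.] ztop 0.035 [0.5026 0.0555] 0.0132
[ 232  176   88   85 5210] [277. 221.] ztop 0.1197 [0.5091 0.1977] 0.0311
```

View pics/w3.png

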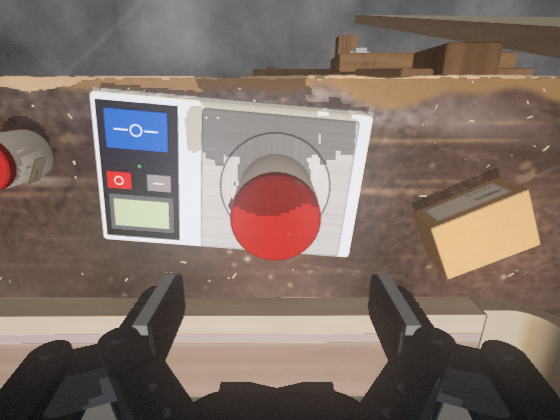

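The jar stands in the circle, with its lid at (277,221) → (0.509,0.198). The key is at (136,129) → (0.458,0.077). I'll close the fingers and move over the key.

>>> {"api": "drive_tool", "payload": {
  "rows": [
    [0.2,-0.4,0,0.1],
    [0.5,-1.1,0,0.2],
    [0.9,-2.0,0,0.3],
    [1.4,-3.0,0,0.5],
    [1.8,-3.9,0,0.7],
    [2.1,-4.6,0,0.8],
    [2.2,-4.9,0.3,0.8],
    [2.2,-4.9,0.8,0.8]
  ],
  "grip": 0,
  "newtons": 25
}}

```text
clock: 11.58
position: [0.455, 0.0744, 0.1784]
ee_rot: [0.0, 0.044, 0.999, -0.0]
contact_force: [0.8, 0.9, 0.3]
width: -0.0001
gripper_force: 0.0
```

```bash
python3 -c "
from h import *
go((.458,.077,.065),85)"
```

```text
t 11.58 pos [0.455  0.0744 0.1784] yang 84.94 w -0.0001 F [0.8 0.9 0.3]
units [-0.107  0.116  4.534] -0.009
```

>>> {"api": "drive_tool", "payload": {
  "rows": [
    [-0.1,0.1,0.5,0],
    [-0.1,0.1,1.1,0],
    [-0.1,0.1,1.8,0],
    [-0.1,0.1,2.5,0],
    [-0.1,0.1,3.2,0],
    [-0.1,0.1,3.7,0],
    [-0.1,0.1,4.0,0],
    [-0.1,0.1,4.0,0]
  ]
}}

```text
clock: 12.25
position: [0.4566, 0.0784, 0.0765]
ee_rot: [-0.003, 0.043, 0.999, -0.0]
contact_force: [-0.9, 1.4, -0.2]
width: -0.0002
gripper_force: 0.0
```

Run:
```python
from h import *
from rig import eyes
go((.458,.077,.058),85)
i=eyes.camera_info('wrist');im,d=eyes.get_image('wrist');cv2.imwrite('pics/w4.png',im[:,:,::-1])
```

```text
t 12.25 pos [0.4566 0.0784 0.0765] yang 85.07 w -0.0002 F [-0.9  1.4 -0.2]
units [-0.063 -0.05   0.738] 0.011
```

View pics/w4.png

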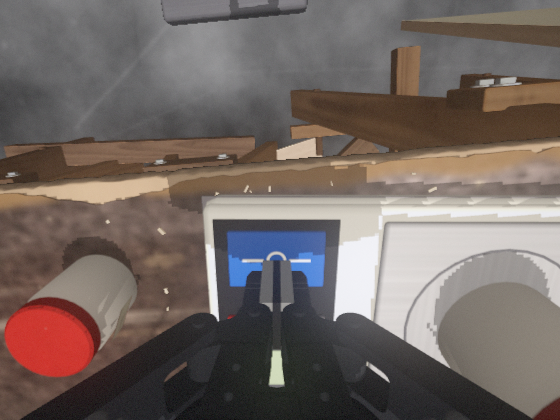

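The closed fingertips at (277,285) are over the blue key (x 228–325, y 232–287), clear of the red and grey keys and of the jar. I'll lower them slowly, 0.6 mm per row.

>>> {"api": "drive_tool", "payload": {
  "rows": [
    [0,0,0.06,0],
    [0,0,0.13,0],
    [0,0,0.2,0],
    [0,0,0.27,0],
    [0,0,0.34,0],
    [0,0,0.41,0],
    [0,0,0.48,0],
    [0,0,0.54,0]
  ]
}}

```text
clock: 12.97
position: [0.4586, 0.0784, 0.0651]
ee_rot: [-0.0, 0.043, 0.999, 0.0]
contact_force: [-0.8, -0.3, 0.6]
width: -0.0001
gripper_force: 0.0
```

>>> {"api": "drive_tool", "payload": {
  "rows": [
    [0,0,0.03,0],
    [0,0,0.06,0],
    [0,0,0.09,0],
    [0,0,0.12,0],
    [0,0,0.12,0],
    [0,0,0.12,0],
    [0,0,0.12,0],
    [0,0,0.12,0]
  ]
}}

```text
clock: 13.63
position: [0.4587, 0.0784, 0.0623]
ee_rot: [0.0, 0.043, 0.999, 0.0]
contact_force: [0.3, -0.7, -1.1]
width: -0.0001
gripper_force: 0.0
```

>>> {"api": "drive_tool", "payload": {
  "rows": [
    [0,0,0.04,0],
    [0,0,0.08,0],
    [0,0,0.12,0],
    [0,0,0.16,0],
    [0,0,0.2,0],
    [0,0,0.24,0],
    [0,0,0.24,0],
    [0,0,0.24,0]
  ]
}}

```text
clock: 14.3
position: [0.4586, 0.0784, 0.0562]
ee_rot: [-0.0, 0.043, 0.999, 0.0]
contact_force: [0.3, 0.2, 0.5]
width: -0.0003
gripper_force: 0.0
```

>>> {"api": "drive_tool", "payload": {
  "rows": [
    [0,0,0.02,0],
    [0,0,0.04,0],
    [0,0,0.04,0],
    [0,0,0.04,0],
    [0,0,0.04,0],
    [0,0,0.04,0],
    [0,0,0.04,0],
    [0,0,0.04,0]
  ]
}}

```text
clock: 14.97
position: [0.4587, 0.0784, 0.0554]
ee_rot: [0.0, 0.043, 0.999, 0.0]
contact_force: [0.5, 0.1, 4.4]
width: 0.0
gripper_force: 2.2
```

>>> {"api": "drive_tool", "payload": {
  "rows": [
    [0,0,0.02,0],
    [0,0,0.04,0],
    [0,0,0.06,0],
    [0,0,0.06,0],
    [0,0,0.06,0],
    [0,0,0.06,0],
    [0,0,0.06,0],
    [0,0,0.06,0]
  ]
}}

```text
clock: 15.63
position: [0.4587, 0.0784, 0.0543]
ee_rot: [0.0, 0.043, 0.999, 0.0]
contact_force: [-2.1, -0.2, 9.3]
width: 0.0
gripper_force: 4.4
```

>>> {"api": "drive_tool", "payload": {
  "rows": [
    [0,0,0,0],
    [0,0,0,0],
    [0,0,0,0],
    [0,0,0,0],
    [0,0,-0.05,0],
    [0,0,-0.15,0],
    [0,0,-0.4,0],
    [0,0,-0.8,0]
  ]
}}

```text
clock: 16.3
position: [0.4578, 0.0784, 0.0732]
ee_rot: [-0.001, 0.043, 0.999, -0.0]
contact_force: [0.1, 0.0, -1.0]
width: 0.0004
gripper_force: 0.0
```

>>> {"api": "drive_tool", "payload": {
  "rows": [
    [0,0,-0.6,0],
    [0,0,-1.4,0],
    [0,0,-2.3,0],
    [0,0,-3.2,0],
    [0,0,-4.0,0],
    [0,0,-4.5,0],
    [0,0,-4.5,0],
    [0,0,-4.5,0]
  ]
}}

```text
clock: 16.97
position: [0.4588, 0.0784, 0.1866]
ee_rot: [0.001, 0.043, 0.999, 0.0]
contact_force: [-0.4, 0.6, -0.7]
width: 0.0001
gripper_force: 0.0
```

Run:
```python
from h import *
from rig import eyes
go((.458,.077,.2),85)
im,d=eyes.get_image('top');np.savez('t2.npz',im=im,d=d,**eyes.camera_info('top'));i=eyes.camera_info('wrist');im,d=eyes.get_image('wrist');np.savez('w5.npz',im=im,d=d,**i)
cv2.imwrite('pics/w5.png',im[:,:,::-1])
```

```text
t 16.97 pos [0.4588 0.0784 0.1866] yang 85.08 w 0.0001 F [-0.4  0.6 -0.7]
units [ 0.027 -0.058 -0.537] 0.013
```

View pics/w5.png

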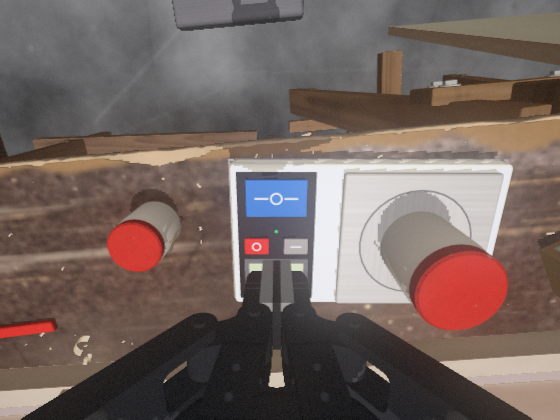

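The jar stands on the pan circle, with its lid at (460,290). The blue key at (276,198) is released and the gripper is clear, so I'm handing in.

```bash
python3 -c "
from rig import order
print(order.sign_off())"
```

```text
the job is handed in; nothing more can be done
None
```

The jar of screws stands upright at the middle of the pan, let go; the tare key was pressed at about 9 N and released, and the job was handed in at about 17 s (no verdict was returned).

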